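# Set the sieve shaker's dial and start it

### The job

Set the sieve shaker's control console: push the dial round by its upright finger peg, gently and without squeezing the peg, until the index mark on the dial lines up with the long line of the scale. Only then press the round start button all the way down and let it come up again. Leave the jar, the tin and the brass weight beside the console where they stand.

Things in the scene. Friction and masses are not known exactly. Their poses are not given: they have to be found in the camera images.
- console: Fixed grey control box, 190 mm (x) by 290 mm (y), flat top 55 mm above the worktop. Origin at the centre of its underside; its own +x points away from the robot, +y to the left. The dial's axis stands at (0, +50 mm), the start button at (-20, -100 mm) in its frame.
- dial (a joint): Angle of the dial about its vertical axis, rad, grows counter-clockwise seen from above; at 0 the index mark points along the console's +x. End stops at -1.3 and 2.7. It always starts 0.4 to 2.8 rad counter-clockwise of the target line, so it must be turned clockwise. It turns against a friction of about 0.08 N m (2 N at the peg) and stays where it is left.
- dial_center (a point): Point on the dial's axis, in the plane of its top face. The dial is a dark steel knurled disc, 112 mm across, 12 mm thick, its top 71 mm above the worktop; a hub of 28 mm diameter stands 5 mm above that in the middle.
- finger_peg (a point): Centre of the top of the finger peg: a white upright round peg, 15 mm in diameter (20 mm flared foot in the lowest 3 mm), standing 32 mm above the dial's top face (its top is 103 mm above the worktop), 40 mm from the dial's axis, diametrically opposite the index mark. It turns with the dial.
- index_mark (a point): Point just outside the dial's rim at the end of the white index mark, 60 mm from the axis, at the height of the dial's top face. The mark is a radial white line 4 mm wide on the dial's top face, running on down its rim. It turns with the dial.
- target_line (a point): Point on the long scale line, 60 mm from the dial's axis, at the height of the dial's top face: it coincides with index_mark when the two line up. The scale is a fixed aluminium disc of 164 mm diameter under the dial (its top 59 mm above the worktop), turned differently each time, with black radial lines every 15 degrees; the target is the middle one, 4 mm wide and 22 mm long; the others are 2 mm wide and 8 mm long.
- start_button (a joint): Travel of the start button: 0 up, 0.006 m fully down. A spring of 5 N at full travel brings it back.
- start_button_top (a point): Centre of the top face of the start button, a round white push button of 36 mm diameter in a dark steel housing on the console's top, to the right of the dial; it is pressed straight down.
- sample_jar: Bystander: lidded sample jar, 49 mm in diameter, 60 mm tall, loose. Origin at the centre of its underside.
- moisture_tin: Bystander: white lidded tin, 62 mm in diameter, 34 mm tall, loose. Origin at the centre of its underside.
- brass_weight: Bystander: brass weight with a knob, 30 mm in diameter, 42 mm tall, loose. Origin at the centre of its underside.

How it is judged:
By the outcome, as a careful person would: the job done as asked, in the order asked, and still so for the second after the job is handed in, with the robot touching nothing.
It also fails if it takes over 48 s, if anything falls off the work surface, if the arm or the gripper's body presses on something with over 40 N, if the wrist force passes 120 N, or if a joint passes its speed limit or range.

### The arm

A 6-joint arm with a two-finger parallel gripper is mounted at the origin on a cart in front of the work surface, level with it; the furniture and walls round the work are solid. World frame = base frame: x ahead of the robot, y to its left, z up, the work surface at z = 0. Lengths are in m, angles in rad, forces in N, time in s.
With the tool pointing down it reaches from about 0.375 to 0.925 m from the base axis. Payload 5.7 kg.
Tool frame: the origin (TCP) lies at the very end of the fingers, on their centre line; the grasp point (between the pads) lies 19 mm behind it; z points along the fingers, y is the line along which they close (so a half turn about z gives the same grasp; the last joint's range is limited). The gripper opens to 85 mm and grips with 20 to 120 N. Pads are 22 mm wide; open, the fingers measure 114 mm over their backs; the gripper's body (76 mm by 85 mm) begins 54 mm behind the grasp point. The pads swing forward as they close: fully open they stand 13 mm farther back than shut.
Start: joints at [1.146, 0.359, 1.51, -0, 1.272, -0.115], TCP at [0.183, 0.571, 0.231] pointing down, gripper open.
Joint ranges: [-2.97, 2.97], [-1.01, 2.36], [0.21, 2.38], [-0.96, 4.11], [0.2, 2.71], [-2.98, 2.98]. Speed limits (rad/s): [2.39, 2.39, 3.14, 3.14, 3.14, 3.14].

### API

Orientations are given as [roll, pitch, yaw] about the fixed x, y, z axes, in that order (R = Rz(yaw) Ry(pitch) Rx(roll)).
In Python, from workcell import manip gives the robot as it stands.
- The arm moves only by the shell command python3 -m creep 'ROWS' [FORCE]. ROWS is JSON, a list of rows, each an object with "travel": the shift along the tool's x, y, z in units of 25 mm (1.0 is 25 mm), a list of three; "angular": the turn, a rotation vector about the tool's x, y, z in units of 5 degrees (1.0 is 5 degrees), a list of three; "claw": the finger opening in mm, from 0 to 85.4. A call has exactly 10 rows; each row shifts and turns the commanded pose from where the row before left it, along the tool's axes as they then stand; what a row does not reach is not made up. A row lasts 1/12 s, in which the tool goes at most 41.7 mm and 7.16 degrees, less where a joint would pass 70% of its speed; a pose out of reach is approached as far as the arm can. A call is refused whole if a number of a shift passes 1 or a number of a turn 1, either way. A call with a gripper value outside its range is refused whole. The fingers move at their own pace and stop on an object; FORCE is the grip in N (left out, the last holds). Time passes only in rows, so rows that do not move let the fingers close, or fill a call up. It gives the time, the measured TCP pose, the force, the opening and the grip force at its end, in the units of the state.
- manip.observe(): the state, without advancing time (a new reading comes with each control period).
- manip.grab_frame(name): name is "side" or "top"; returns the picture (400x640x3 uint8, red, green, blue); there is no depth.
- manip.get_calibration(name): a dict with "mtx" (3x3 intrinsics, pixels), "world_from_camera" (4x4, takes a point from camera to world coordinates). Camera axes: x right, y down, z forward; pixel columns grow to the right and rows downward; lengths in m; the calibration is good to about 2 mm. A picture is of the moment at which its call begins. get_calibration takes no time and is no camera call.
- manip.job_done(): hands the job in; it is judged then, once.
The state is a dict: "time_s": time; "qpos": joint angles; "joint_velocities": joint speeds; "effort": joint torques, N m; "position": TCP position; "orientation": TCP orientation; "force": force on the tool from outside, world axes, zero at the start; "moment": the same for the moment, N m; "grip_width": finger opening in m; "finger_force": force on a finger pad.
Only numpy, scipy, OpenCV 4.12 (cv2) and the standard library are available. Lean on these libraries where they do the work, as an engineer would, in place of code of your own. Each camera call takes 0.05 s, during which the arm holds its last target. There are 200 camera calls.

## Working session

There is one attempt and no reset: what is moved stays moved. The work goes in short steps, Python scripts to look and compute and a shell command to move; the robot and the scene stay as the last step left them, time stands still between calls to the robot, and variables do not carry over. Pictures are saved under pics/ and viewed, at most 10 in all, crops included, and the job is handed in when it is done.

```bash
mkdir -p pics
python3 - <<'E'
from workcell import manip
import cv2, numpy as np
for n in("side","top"):
    im=manip.grab_frame(n); cv2.imwrite(f"pics/{n}0.png",im[:,:,::-1])
    c=manip.get_calibration(n); print(n,np.round(c["mtx"],1).tolist(),np.round(c["world_from_camera"],3).tolist())
s=manip.observe();print(s["time_s"],s["position"],s["orientation"])
E
```

```text
side [[381.7, 0.0, 313.1], [0.0, 381.7, 202.9], [0.0, 0.0, 1.0]] [[0.998, 0.046, -0.031, 0.621], [0.054, -0.717, 0.695, -0.577], [0.01, -0.695, -0.719, 0.727], [0.0, 0.0, 0.0, 1.0]]
top [[445.7, 0.0, 325.3], [0.0, 445.7, 202.6], [0.0, 0.0, 1.0]] [[-0.003, -0.995, 0.096, 0.509], [-1.0, 0.002, -0.002, 0.057], [0.001, -0.096, -0.995, 1.232], [0.0, 0.0, 0.0, 1.0]]
0.1 [0.18267566 0.57087807 0.23052874] [-3.13990919e+00 -1.82338273e-04  2.83182665e+00]
```

View pics/top0.png

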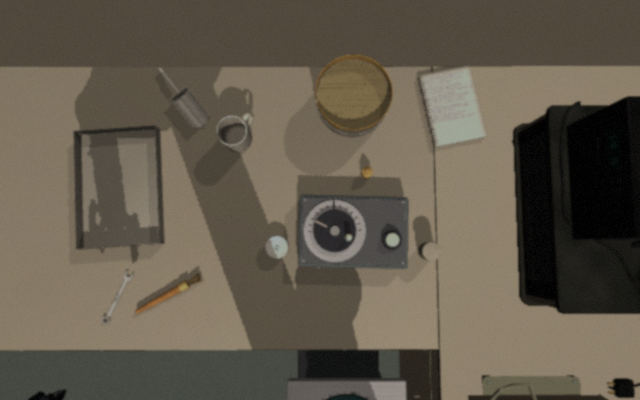

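View pics/side0.png

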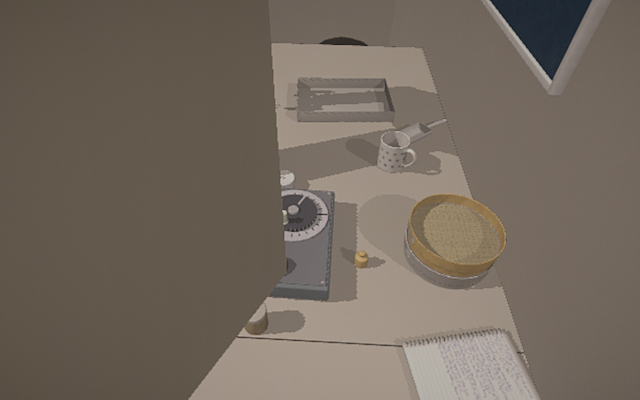

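The top view shows the console at about (353,231), the dial hub (334,231), the peg near (348,238), the button (392,240), and the index mark pointing to about (315,223). I'll enlarge it.

Run:
```python
from workcell import manip
import cv2, numpy as np
im=np.mean([manip.grab_frame("top")[:,:,::-1].astype(float) for _ in range(6)],0)
c=im[185:280,290:415]; c=np.clip(c*1.6,0,255).astype(np.uint8)
cv2.imwrite("pics/c1.png",cv2.resize(c,None,fx=6,fy=6,interpolation=cv2.INTER_CUBIC))
```

```text
(no output)
```

View pics/c1.png

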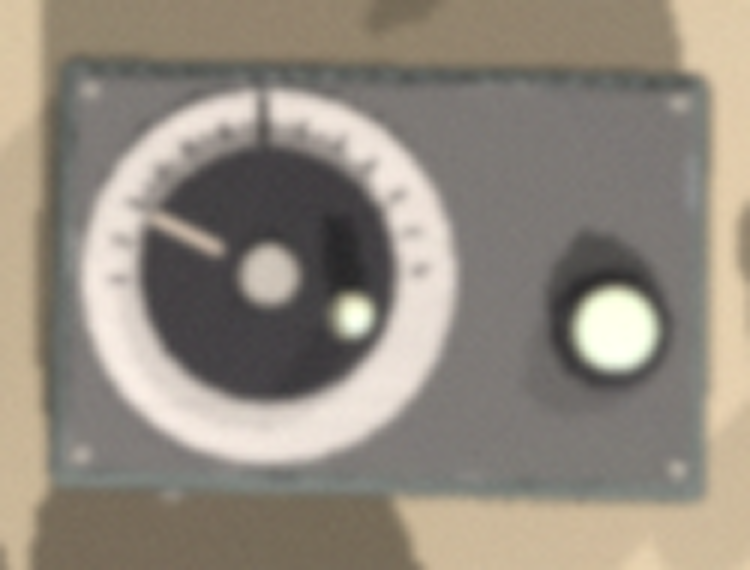

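The crop shows the scale centre at (270,275), the long line at x≈262 for y 90–145, the mark from (152,213) to (222,252), the peg top at (352,316), and the button at (615,328).

```bash
cat > h.py <<'E'
from workcell import manip
import numpy as np
def w(u,v,z,n="top"):
    c=manip.get_calibration(n);T=np.array(c["world_from_camera"]);d=T[:3,:3]@np.linalg.solve(c["mtx"],[u,v,1])
    return (T[:3,3]+d*(z-T[2,3])/d[2])[:2]
def px(p,n="top"):
    c=manip.get_calibration(n);T=np.linalg.inv(c["world_from_camera"]);q=np.array(c["mtx"])@(T[:3,:3]@p+T[:3,3]);return q[:2]/q[2]
def cr(x,y,z,o=(290,185),f=6): return w((x+.5)/f-.5+o[0],(y+.5)/f-.5+o[1],z)
E
python3 - <<'E'
from h import *
C=cr(270,275,.059);print("scale c",C)
print("hub",cr(269,275,.076),"dial disc",cr(269,274,.071))
ang=lambda p:np.arctan2(p[1]-C[1],p[0]-C[0])
t1,t2=cr(262,90,.059),cr(262,143,.059)
m1,m2=cr(152,213,.071),cr(222,252,.071)
P=cr(352,316,.103)
print("target ang",ang(t1),ang(t2),"mark",ang(m1),ang(m2),"line dir",np.arctan2(*(m1-m2)[::-1]))
print("peg",P,np.hypot(*(P-C)),ang(P)+np.pi,"button",cr(615,328,.08))
a,b=cr(72,68,.055),cr(705,82,.055);print("console yaw",np.arctan2(a[0]-b[0],-(a[1]-b[1]))) 
print("corners",cr(90,90,.055),cr(680,103,.055),cr(80,455,.055),cr(677,468,.055))
print("jar tin",w(277,247,.06),w(429,251,.034),w(366,173,.042))
E
```

```text
scale c [0.54891844 0.03095779]
hub [0.54834743 0.03177056] dial disc [0.54894852 0.0316583 ]
target ang 0.03862571755369735 0.055969270400145925 mark 1.092890285124367 1.1422933009241332 line dir 1.060049660544619
peg [ 0.53011688 -0.00248574] 0.03836624124637012 1.0586437939964588 button [ 0.52510441 -0.11657917]
console yaw 3.11685767066089
corners [0.63096444 0.11009593] [ 0.62453322 -0.15079024] [0.47080548 0.11417296] [ 0.46447124 -0.14638228]
jar tin [0.50596808 0.18177822] [ 0.49417385 -0.22166458] [ 0.70401843 -0.05493721]
```

```bash
python3 -m creep '[{"travel":[-1,-0.83,0],"angular":[0,0,0],"claw":0},{"travel":[-1,-0.83,0],"angular":[0,0,0],"claw":0},{"travel":[-1,-0.83,0],"angular":[0,0,0],"claw":0},{"travel":[-1,-0.83,0],"angular":[0,0,0],"claw":0},{"travel":[-1,-0.83,0],"angular":[0,0,0],"claw":0},{"travel":[-1,-0.83,0],"angular":[0,0,0],"claw":0},{"travel":[-1,-0.83,0],"angular":[0,0,0],"claw":0},{"travel":[-1,-0.83,0],"angular":[0,0,0],"claw":0},{"travel":[-1,-0.83,0],"angular":[0,0,0],"claw":0},{"travel":[-1,-0.83,0],"angular":[0,0,0],"claw":0}]' 20
python3 -m creep '[{"travel":[-1,-0.83,0],"angular":[0,0,0],"claw":0},{"travel":[-1,-0.83,0],"angular":[0,0,0],"claw":0},{"travel":[-1,-0.83,0],"angular":[0,0,0],"claw":0},{"travel":[-1,-0.83,0],"angular":[0,0,0],"claw":0},{"travel":[-1,-0.83,0],"angular":[0,0,0],"claw":0},{"travel":[-1,-0.83,0],"angular":[0,0,0],"claw":0},{"travel":[-1,-0.83,0],"angular":[0,0,0],"claw":0},{"travel":[-1,-0.83,0],"angular":[0,0,0],"claw":0},{"travel":[-1,-0.83,0],"angular":[0,0,0],"claw":0},{"travel":[-1,-0.83,0],"angular":[0,0,0],"claw":0}]'
cat >> h.py <<'E'
def to(x,y,z=None,yaw=None):
    s=manip.observe();p=np.array(s["position"]);Y=s["orientation"][2];d=[x-p[0],y-p[1]]
    c,n=np.cos(Y),np.sin(Y)
    print("t",round(s["time_s"],2),"pos",np.round(p,4),"yaw",round(Y,3),"rp",np.round(s["orientation"][:2],3),"F",np.round(s["force"],1),"w",round(s["grip_width"],4))
    print("units x,y,z",np.round([(d[0]*c+d[1]*n)/.025,(d[0]*n-d[1]*c)/.025,(p[2]-(z if z else p[2]))/.025],2),"turn z",None if yaw is None else round(np.degrees(Y-yaw)/5,2))
E
python3 -c "
from h import *
to(.556,-.018,.082,2.632)"
```

```text
time_s: 1.23
position: [0.3584, 0.2962, 0.2315]
orientation: [3.141, 0.0, 2.832]
force: [-0.3, 0.3, -0.8]
grip_width: -0.0001
finger_force: 0.0
time_s: 2.07
position: [0.5333, 0.0221, 0.2314]
orientation: [3.142, 0.0, 2.832]
force: [0.4, 1.2, 0.4]
grip_width: -0.0002
finger_force: 0.0
t 2.07 pos [0.5333 0.0221 0.2314] yaw 2.832 rp [3.142 0.   ] F [0.4 1.2 0.4] w -0.0002
units x,y,z [-1.36 -1.25  5.98] turn z 2.29
```

```bash
python3 -m creep '[{"travel":[-0.68,-0.62,0],"angular":[0,0,0],"claw":0},{"travel":[-0.68,-0.62,0],"angular":[0,0,0],"claw":0},{"travel":[0,0,0.6],"angular":[0,0,0.77],"claw":0},{"travel":[0,0,0.7],"angular":[0,0,0.76],"claw":0},{"travel":[0,0,1],"angular":[0,0,0.76],"claw":0},{"travel":[0,0,1],"angular":[0,0,0],"claw":0},{"travel":[0,0,1],"angular":[0,0,0],"claw":0},{"travel":[0,0,0.4],"angular":[0,0,0],"claw":0},{"travel":[0,0,0.1],"angular":[0,0,0],"claw":0},{"travel":[0,0,0],"angular":[0,0,0],"claw":0}]'
python3 - <<'E'
from h import *
import cv2
to(.556,-.018,.082,2.632)
im=manip.grab_frame("top")[:,:,::-1]; c=im[170:290,270:430]
a=cv2.resize(np.clip(c*1.5,0,255).astype(np.uint8),None,fx=5,fy=5,interpolation=cv2.INTER_CUBIC)[:,:800]
cv2.imwrite("pics/c2.png",a)
cv2.imwrite("pics/s2.png",manip.grab_frame("side")[100:340,180:500,::-1].repeat(2,0).repeat(2,1))
E
```

```text
time_s: 2.9
position: [0.5554, -0.0161, 0.1111]
orientation: [-3.141, -0.001, 2.632]
force: [0.2, -0.7, 0.7]
grip_width: -0.0002
finger_force: 0.0
t 2.9 pos [ 0.5554 -0.0161  0.1111] yaw 2.632 rp [-3.141e+00 -1.000e-03] F [ 0.2 -0.7  0.7] w -0.0002
units x,y,z [-0.06 -0.05  1.16] turn z 0.0
```

View pics/c2.png

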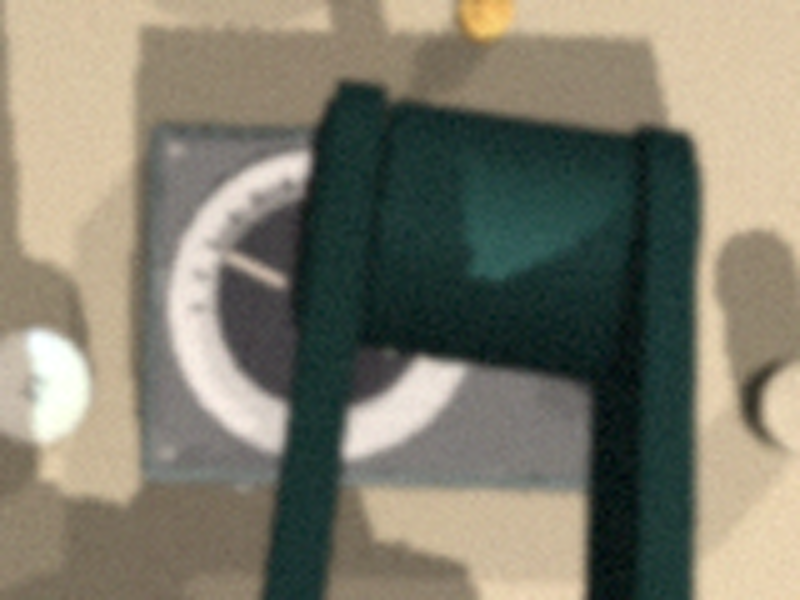

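View pics/s2.png

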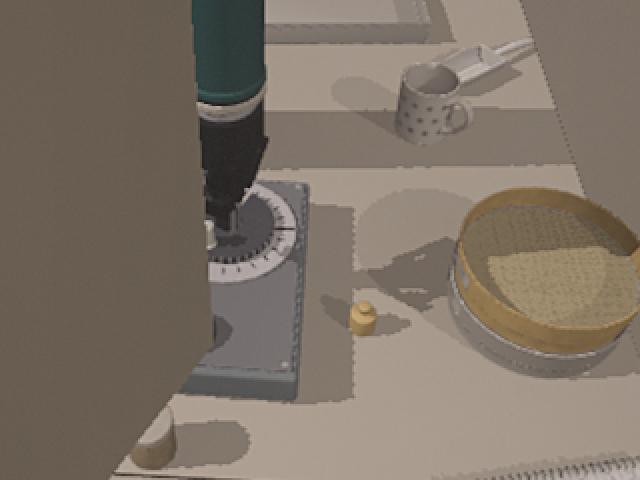

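The top view shows the arm covering most of the dial. The side view shows the peg at (208,232) and the fingertips beside it on the far x side, clear. I'll lower and start pushing.

```bash
python3 -m creep '[{"travel":[0,-0.05,0.5],"angular":[0,0,0],"claw":0},{"travel":[0,0,0.5],"angular":[0,0,0],"claw":0},{"travel":[0,0,0.16],"angular":[0,0,0],"claw":0},{"travel":[0.1,0,0],"angular":[0,0,0],"claw":0},{"travel":[0.1,0,0],"angular":[0,0,0],"claw":0},{"travel":[0.1,0,0],"angular":[0,0,0],"claw":0},{"travel":[0.1,0,0],"angular":[0,0,0],"claw":0},{"travel":[0,0,0],"angular":[0,0,0],"claw":0},{"travel":[0,0,0],"angular":[0,0,0],"claw":0},{"travel":[0,0,0],"angular":[0,0,0],"claw":0}]'
python3 -m creep '[{"travel":[0.11,-0.05,0],"angular":[0,0,0.8],"claw":0},{"travel":[0.11,-0.05,0],"angular":[0,0,0.8],"claw":0},{"travel":[0.11,-0.05,0],"angular":[0,0,0.8],"claw":0},{"travel":[0.11,-0.05,0],"angular":[0,0,0.8],"claw":0},{"travel":[0.11,-0.05,0],"angular":[0,0,0.8],"claw":0},{"travel":[0.11,-0.05,0],"angular":[0,0,0.8],"claw":0},{"travel":[0,0,0],"angular":[0,0,0],"claw":0},{"travel":[0,0,0],"angular":[0,0,0],"claw":0},{"travel":[0,0,0],"angular":[0,0,0],"claw":0},{"travel":[0,0,0],"angular":[0,0,0],"claw":0}]'
python3 - <<'E'
from h import *
import cv2
s=manip.observe(); p=np.array(s["position"]);Y=s["orientation"][2];C=np.array([.5489,.0317])
d=C-p[:2];print("C in tool",d@[np.cos(Y),np.sin(Y)],d@[np.sin(Y),-np.cos(Y)],"yaw",Y,p)
a=cv2.resize(manip.grab_frame("side")[160:280,240:400,::-1],None,fx=5,fy=5,interpolation=cv2.INTER_CUBIC)
cv2.imwrite("pics/s3.png",np.clip(a*1.3,0,255).astype(np.uint8))
E
```

```text
time_s: 3.83
position: [0.5465, -0.0124, 0.0827]
orientation: [3.141, 0.001, 2.632]
force: [1.2, -1.2, 0.7]
grip_width: -0.0003
finger_force: 0.3
time_s: 4.67
position: [0.5291, -0.0079, 0.0824]
orientation: [3.141, 0.0, 2.214]
force: [0.5, -0.5, 1.4]
grip_width: 0.0003
finger_force: 0.7
C in tool 0.019768669639789956 0.03961315889022609 yaw 2.2143733600184277 [ 0.52907368 -0.00788434  0.08237292]
```

View pics/s3.png

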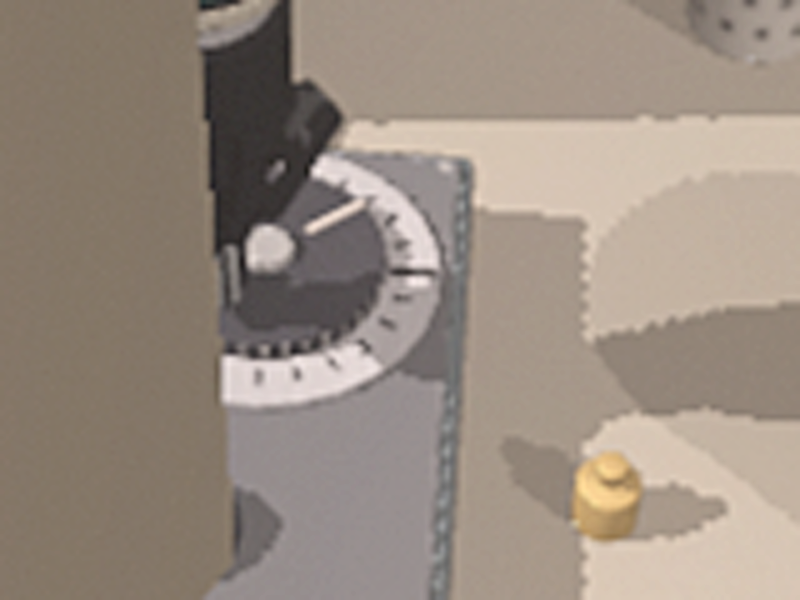

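The side crop shows the mark from (308,233) to (366,204), the long line from (390,271) to (437,272), and the hub at (270,248). The dial is turning.

```bash
cat >> h.py <<'E'
def cs(x,y,z,o=(240,160),f=5): return w((x+.5)/f-.5+o[0],(y+.5)/f-.5+o[1],z,"side")
E
python3 - <<'E'
from h import *
m2,m1=cs(308,233,.071),cs(366,204,.071); t1,t2=cs(437,272,.059),cs(392,271,.059)
ln=lambda a,b:np.arctan2(*(a-b)[::-1])
C=cs(270,248,.076);print("C",C)
print("mark",ln(m1,m2),ln(m1,C),"target",ln(t1,t2),ln(t1,C))
to(.54,0,.082)
E
```

```text
C [0.54900931 0.02826713]
mark 0.6718267911312307 0.7044698096648383 target 0.0335072346372107 0.06814452607745931
t 4.72 pos [ 0.529  -0.0079  0.0823] yaw 2.214 rp [3.142 0.   ] F [ 0.8 -1.5  1.5] w 0.0002
units x,y,z [-0.01  0.54  0.01] turn z None
```

```bash
python3 -m creep '[{"travel":[0.11,-0.05,0],"angular":[0,0,0.8],"claw":0},{"travel":[0.11,-0.05,0],"angular":[0,0,0.8],"claw":0},{"travel":[0.11,-0.05,0],"angular":[0,0,0.8],"claw":0},{"travel":[0.11,-0.05,0],"angular":[0,0,0.8],"claw":0},{"travel":[0.11,-0.05,0],"angular":[0,0,0.8],"claw":0},{"travel":[0.11,-0.05,0],"angular":[0,0,0.8],"claw":0},{"travel":[0.11,-0.05,0],"angular":[0,0,0.8],"claw":0},{"travel":[0,0,0],"angular":[0,0,0],"claw":0},{"travel":[0,0,0],"angular":[0,0,0],"claw":0},{"travel":[0,0,0],"angular":[0,0,0],"claw":0}]'
python3 - <<'E'
from h import *
import cv2
im=np.mean([manip.grab_frame("side")[175:245,270:345,::-1].astype(float) for _ in range(6)],0)
cv2.imwrite("pics/s4.png",np.clip(cv2.resize(im,None,fx=8,fy=8,interpolation=cv2.INTER_CUBIC)*1.3,0,255).astype(np.uint8))
E
```

```text
time_s: 5.55
position: [0.5127, 0.006, 0.0822]
orientation: [-3.141, -0.0, 1.727]
force: [-0.1, -1.2, 0.5]
grip_width: 0.0
finger_force: 0.1
```

View pics/s4.png

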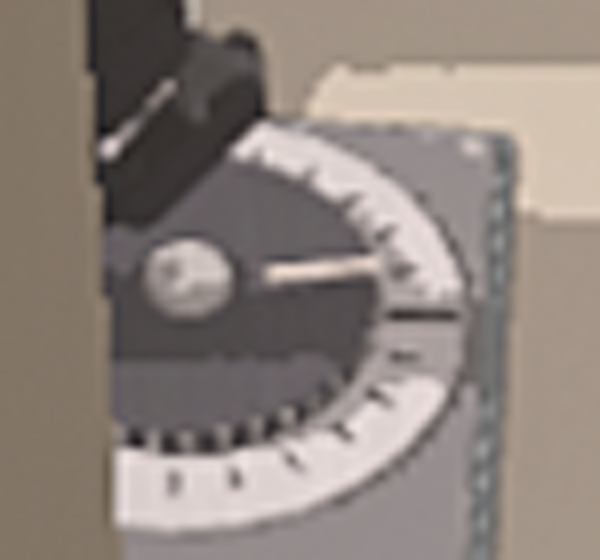

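The mark runs from (264,275) to (376,264) and the line from (390,314) to (458,315), so it is short by perhaps 10°. I'll measure with subpixel centroids.

```bash
cat >> h.py <<'E'
def meas(N=8):
    g=np.mean([manip.grab_frame("side").astype(float).mean(2) for _ in range(N)],0)
    r=np.arange(400)
    def fit(cols,lo,hi,s,z):
        P=[]
        for c in cols:
            a,b=lo(c),hi(c);v=s*g[a:b,c];v=np.clip(v-np.percentile(v,40),0,None);P.append([c,(v*r[a:b]).sum()/v.sum()])
        P=np.array(P);k=np.polyfit(P[:,0],P[:,1],1)
        A,B=[w(c,np.polyval(k,c),z,"side") for c in (cols[-1],cols[0])]
        C=np.array([.5489,.0307]); f=lambda q:np.arctan2(*(q-C)[::-1])
        return np.arctan2(*(A-B)[::-1]),f(A),f(B),k,P
    T=fit(range(320,326),lambda c:211,lambda c:218,-1,.059)
    return g,fit,T
E
python3 - <<'E'
from h import *
g,fit,T=meas()
M=fit(range(304,316),lambda c:203,lambda c:214,1,.071)
for X in(T,M):print(np.round(X[:3],4),X[3],np.round(X[4][:,1],2))
E
```

```text
[0.0245 0.0374 0.0399] [2.88410720e-02 2.04581454e+02] [213.85 213.81 213.78 213.97 213.97 213.92]
[0.3013 0.2603 0.2155] [-1.76244156e-01  2.62329872e+02] [208.63 208.43 208.32 208.35 208.05 207.92 207.74 207.62 207.62 207.5
 207.09 206.12]
```

```bash
python3 -m creep '[{"travel":[0.055,-0.025,0],"angular":[0,0,0.4],"claw":0},{"travel":[0.055,-0.025,0],"angular":[0,0,0.4],"claw":0},{"travel":[0.055,-0.025,0],"angular":[0,0,0.4],"claw":0},{"travel":[0,0,0],"angular":[0,0,0],"claw":0},{"travel":[0,0,0],"angular":[0,0,0],"claw":0},{"travel":[0,0,0],"angular":[0,0,0],"claw":0},{"travel":[0,0,0],"angular":[0,0,0],"claw":0},{"travel":[0,0,0],"angular":[0,0,0],"claw":0},{"travel":[0,0,0],"angular":[0,0,0],"claw":0},{"travel":[0,0,0],"angular":[0,0,0],"claw":0}]'
python3 - <<'E'
from h import *
import cv2
g,fit,T=meas()
M=fit(range(304,314),lambda c:203,lambda c:216,1,.071)
for X in(T,M):print(np.round(X[:3],4),X[3],np.round(X[4][:,1],2))
cv2.imwrite("pics/s5.png",np.clip(cv2.resize(g[190:230,280:335],None,fx=14,fy=14,interpolation=cv2.INTER_CUBIC)*1.3,0,255).astype(np.uint8))
E
```

```text
time_s: 7.08
position: [0.5106, 0.0097, 0.0823]
orientation: [3.142, 0.0, 1.62]
force: [-0.6, -0.9, -0.1]
grip_width: 0.0002
finger_force: 1.0
[0.0483 0.0405 0.0391] [1.13045992e-02 2.10208710e+02] [213.85 213.83 213.84 213.86 213.85 213.9 ]
[0.1417 0.2279 0.3019] [-5.67818162e-02  2.25343650e+02] [208.23 208.06 207.78 207.69 208.16 207.86 207.55 207.61 207.65 207.68]
```

View pics/s5.png

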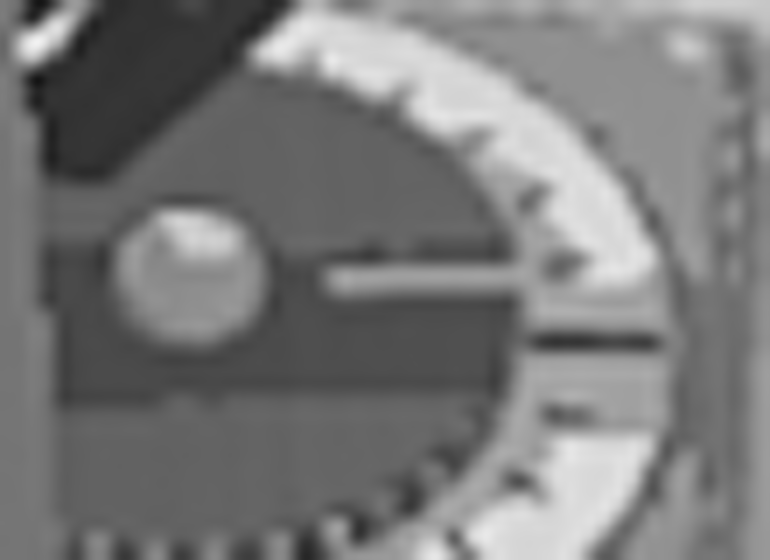

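The mark runs from (330,282) to (518,278), the line from (530,342) to (655,342), and the hub centre is at (190,276). I'll compute how far short it is and where the mark should be when aligned.

Run:
```python
from h import *
q=lambda x,y,z:cs(x,y,z,(280,190),14)
C=q(190,276,.0755);print("C hub",C)
t1,t2=q(655,342,.059),q(530,342,.059);m1,m2=q(518,278,.071),q(330,282,.071)
ln=lambda a,b:np.arctan2(*(a-b)[::-1])
print("T",ln(t1,t2),"M",ln(m1,m2))
for c in(C,np.array([.549,.0317])):print(c,"T",ln(t1,c),ln(t2,c),"M",ln(m1,c),ln(m2,c))
# predicted crop pixels for given C and angle
for c in(C,np.array([.549,.0317])):
  for th in(.035,.08,.12,.16):
    print(th,[np.round((px(np.r_[c+r*np.array([np.cos(th),np.sin(th)]),.071],"side")-[280,190]+.5)*14-.5,0) for r in(.022,.055)])
```

```text
C hub [0.54782112 0.02849978]
T 0.06357875398129922 M 0.09289017973307073
[0.54782112 0.02849978] T 0.06569706820525457 0.0664830541341108 M 0.1320729389214435 0.18485596768805274
[0.549  0.0317] T 0.025127107645330306 0.010529516608421746 M 0.07559556112151486 0.050652075563834796
0.035 [array([322., 297.]), array([519., 301.])]
0.08 [array([322., 293.]), array([519., 290.])]
0.12 [array([322., 289.]), array([519., 281.])]
0.16 [array([322., 285.]), array([517., 271.])]
0.035 [array([331., 284.]), array([527., 288.])]
0.08 [array([331., 279.]), array([527., 277.])]
0.12 [array([331., 275.]), array([526., 267.])]
0.16 [array([330., 272.]), array([525., 258.])]
```

```bash
python3 -m creep '[{"travel":[0.035,-0.015,0],"angular":[0,0,0.25],"claw":0},{"travel":[0.035,-0.015,0],"angular":[0,0,0.25],"claw":0},{"travel":[0,0,0],"angular":[0,0,0],"claw":0},{"travel":[0,0,0],"angular":[0,0,0],"claw":0},{"travel":[-0.3,0,0],"angular":[0,0,0],"claw":0},{"travel":[-0.5,0,0],"angular":[0,0,0],"claw":0},{"travel":[-0.5,0,-0.5],"angular":[0,0,0],"claw":0},{"travel":[-0.5,0,-0.8],"angular":[0,0,0],"claw":0},{"travel":[-1,0,-0.5],"angular":[0,0,0],"claw":0},{"travel":[-1,0,0],"angular":[0,0,0],"claw":0}]'
python3 - <<'E'
from h import *
import cv2
to(.5252,-.1177,.12)
st=lambda n:np.mean([manip.grab_frame(n).astype(float) for _ in range(5)],0)[:,:,::-1]
a,b=st("top")[195:265,295:365],st("side")[190:230,280:335]
r=lambda i,f:cv2.resize(i,None,fx=f,fy=f,interpolation=cv2.INTER_CUBIC)
A=r(a,5.5);B=r(b,7);o=np.zeros((400,385+385,3));o[:A.shape[0],:385]=A;o[:B.shape[0],385:]=B
cv2.imwrite("pics/c6.png",np.clip(o*1.4,0,255).astype(np.uint8))
np.save("top6.npy",st("top"));np.save("side6.npy",st("side"))
E
```

```text
time_s: 8.32
position: [0.5119, -0.0854, 0.1298]
orientation: [3.137, 0.001, 1.577]
force: [1.4, -0.2, 0.9]
grip_width: 0.0003
finger_force: 0.0
t 8.32 pos [ 0.5119 -0.0854  0.1298] yaw 1.577 rp [3.137e+00 1.000e-03] F [ 1.4 -0.2  0.9] w 0.0003
units x,y,z [-1.3   0.52  0.39] turn z None
```

View pics/c6.png

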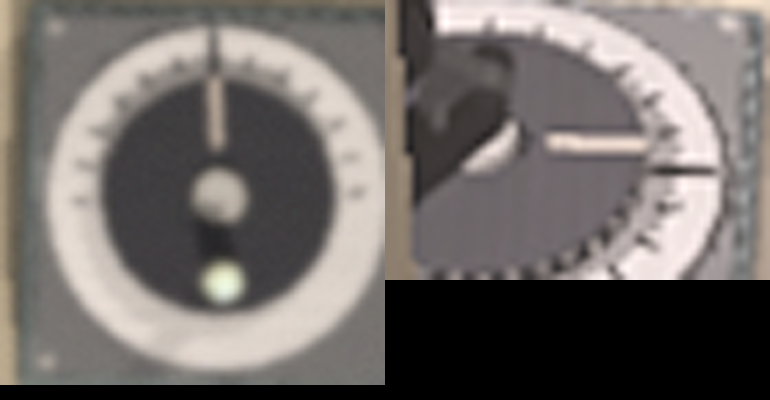

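The top half shows the mark from (211,80) to (216,148) directly below the long line from (213,28) to (213,70). It looks closely aligned, so I'll quantify it.

Run:
```python
from h import *
t=np.load("top6.npy").mean(2);s=np.load("side6.npy").mean(2)
ln=lambda a,b:np.arctan2(*(a-b)[::-1])
def cen(v,i,sg):
    v=sg*v;v=np.clip(v-np.median(v),0,None);return (v*i).sum()/v.sum()
def go(name,pts,z,C):
    W=np.array([w(u,v,z,name) for u,v in pts]);k=np.polyfit(W[:,0],W[:,1],1)
    f=np.mean([ln(p,C) for p in W]);return round(np.arctan(k[0]),4),round(f,4),np.round(k[0]*C[0]+k[1],4)
c=np.arange(329,340)
M=[(cen(t[r,329:340],c,1),r) for r in range(211,221)];T=[(cen(t[r,329:340],c,-1),r) for r in range(200,207)]
print("top px",np.round([m[0] for m in M],2),np.round([m[0] for m in T],2))
for C in([.549,.0317],[.549,.0307]):print("top M",go("top",M,.071,C),"T",go("top",T,.059,C))
r=np.arange(204,217)
M=[(c,cen(s[204:217,c],r,1)) for c in range(305,316)];r2=np.arange(211,218);T=[(c,cen(s[211:218,c],r2,-1)) for c in range(320,326)]
print("side px",np.round([m[1] for m in M],2),np.round([m[1] for m in T],2))
for C in([.549,.0317],[.549,.0297]):print("side M",go("side",M,.071,C),"T",go("side",T,.059,C))
```

```text
top px [333.55 333.54 333.65 333.74 333.78 333.81 333.81 333.83 333.91 334.01] [332.87 333.13 333.26 333.27 333.23 333.21 333.32]
top M (np.float64(0.0427), np.float64(0.0386), np.float64(0.0315)) T (np.float64(0.0489), np.float64(0.0361), np.float64(0.0308))
top M (np.float64(0.0427), np.float64(0.0656), np.float64(0.0315)) T (np.float64(0.0489), np.float64(0.05), np.float64(0.0308))
side px [209.88 209.87 210.08 210.1  210.08 210.05 210.12 210.17 210.17 210.15
 209.23] [213.86 213.56 213.63 213.86 213.89 213.94]
side M (np.float64(0.0841), np.float64(0.0281), np.float64(0.0296)) T (np.float64(0.0002), np.float64(0.0283), np.float64(0.0336))
side M (np.float64(0.0841), np.float64(0.0826), np.float64(0.0296)) T (np.float64(0.0002), np.float64(0.0579), np.float64(0.0336))
```

The two cameras agree that the dial is aligned within about 0.01 rad. Next I move over the button.

```bash
python3 -m creep '[{"travel":[-0.5,0.26,0],"angular":[0,0,0],"claw":0},{"travel":[-0.4,0.26,0],"angular":[0,0,0],"claw":0},{"travel":[0,0,0],"angular":[0,0,0],"claw":0},{"travel":[0,0,0],"angular":[0,0,0],"claw":0},{"travel":[0,0,0.4],"angular":[0,0,0],"claw":0},{"travel":[0,0,0.4],"angular":[0,0,0],"claw":0},{"travel":[0,0,0.4],"angular":[0,0,0],"claw":0},{"travel":[0,0,0.2],"angular":[0,0,0],"claw":0},{"travel":[0,0,0],"angular":[0,0,0],"claw":0},{"travel":[0,0,0],"angular":[0,0,0],"claw":0}]'
python3 -c "
from h import *
to(.5252,-.1177,.09)"
```

```text
time_s: 10.15
position: [0.5227, -0.1056, 0.0915]
orientation: [-3.14, -0.001, 1.576]
force: [-0.2, 0.4, 0.2]
grip_width: 0.0002
finger_force: 0.0
t 10.15 pos [ 0.5227 -0.1056  0.0915] yaw 1.576 rp [-3.14e+00 -1.00e-03] F [-0.2  0.4  0.2] w 0.0002
units x,y,z [-0.49  0.1   0.06] turn z None
```

```bash
python3 -m creep '[{"travel":[-0.49,0.1,0],"angular":[0,0,0],"claw":0},{"travel":[0,0,0],"angular":[0,0,0],"claw":0},{"travel":[0,0,0],"angular":[0,0,0],"claw":0},{"travel":[0,0,0.1],"angular":[0,0,0],"claw":0},{"travel":[0,0,0.1],"angular":[0,0,0],"claw":0},{"travel":[0,0,0.1],"angular":[0,0,0],"claw":0},{"travel":[0,0,0.1],"angular":[0,0,0],"claw":0},{"travel":[0,0,0],"angular":[0,0,0],"claw":0},{"travel":[0,0,0],"angular":[0,0,0],"claw":0},{"travel":[0,0,0],"angular":[0,0,0],"claw":0}]'
python3 -c "
from h import *
to(.5252,-.1177,.08)"
```

```text
time_s: 10.98
position: [0.5259, -0.1181, 0.0822]
orientation: [-3.141, 0.0, 1.576]
force: [-0.9, 0.1, -0.4]
grip_width: -0.0003
finger_force: 0.0
t 10.98 pos [ 0.5259 -0.1181  0.0822] yaw 1.576 rp [-3.141  0.   ] F [-0.9  0.1 -0.4] w -0.0003
units x,y,z [ 0.02 -0.03  0.09] turn z None
```

```bash
python3 -m creep '[{"travel":[0,0,0.05],"angular":[0,0,0],"claw":0},{"travel":[0,0,0.05],"angular":[0,0,0],"claw":0},{"travel":[0,0,0.05],"angular":[0,0,0],"claw":0},{"travel":[0,0,0.05],"angular":[0,0,0],"claw":0},{"travel":[0,0,0],"angular":[0,0,0],"claw":0},{"travel":[0,0,0],"angular":[0,0,0],"claw":0},{"travel":[0,0,0],"angular":[0,0,0],"claw":0},{"travel":[0,0,0],"angular":[0,0,0],"claw":0},{"travel":[0,0,0],"angular":[0,0,0],"claw":0},{"travel":[0,0,0],"angular":[0,0,0],"claw":0}]'
```

```text
time_s: 11.82
position: [0.5259, -0.1182, 0.0774]
orientation: [3.142, 0.0, 1.576]
force: [-0.6, 0.4, -0.2]
grip_width: -0.0
finger_force: 0.0
```

```bash
python3 -m creep '[{"travel":[0,0,0.05],"angular":[0,0,0],"claw":0},{"travel":[0,0,0.05],"angular":[0,0,0],"claw":0},{"travel":[0,0,0.05],"angular":[0,0,0],"claw":0},{"travel":[0,0,0.05],"angular":[0,0,0],"claw":0},{"travel":[0,0,0],"angular":[0,0,0],"claw":0},{"travel":[0,0,0],"angular":[0,0,0],"claw":0},{"travel":[0,0,0],"angular":[0,0,0],"claw":0},{"travel":[0,0,0],"angular":[0,0,0],"claw":0},{"travel":[0,0,0],"angular":[0,0,0],"claw":0},{"travel":[0,0,0],"angular":[0,0,0],"claw":0}]'
```

```text
time_s: 12.65
position: [0.5261, -0.1183, 0.0724]
orientation: [3.141, 0.0, 1.576]
force: [-0.5, 0.0, 4.0]
grip_width: 0.0001
finger_force: 2.0
```

Contact at 4 N; continuing in small steps to the stop.

```bash
python3 -m creep '[{"travel":[0,0,0.04],"angular":[0,0,0],"claw":0},{"travel":[0,0,0.04],"angular":[0,0,0],"claw":0},{"travel":[0,0,0.02],"angular":[0,0,0],"claw":0},{"travel":[0,0,0],"angular":[0,0,0],"claw":0},{"travel":[0,0,0],"angular":[0,0,0],"claw":0},{"travel":[0,0,0],"angular":[0,0,0],"claw":0},{"travel":[0,0,0],"angular":[0,0,0],"claw":0},{"travel":[0,0,0],"angular":[0,0,0],"claw":0},{"travel":[0,0,0],"angular":[0,0,0],"claw":0},{"travel":[0,0,0],"angular":[0,0,0],"claw":0}]'
```

```text
time_s: 13.48
position: [0.5261, -0.1182, 0.0709]
orientation: [3.141, 0.0, 1.576]
force: [-3.0, 1.4, 16.0]
grip_width: 0.0
finger_force: 7.8
```

16 N at z = 0.0709, where the spring line predicts full travel at 0.0712, so the button is fully down. Releasing now.

```bash
python3 -m creep '[{"travel":[0,0,-0.1],"angular":[0,0,0],"claw":0},{"travel":[0,0,-0.2],"angular":[0,0,0],"claw":0},{"travel":[0,0,-0.4],"angular":[0,0,0],"claw":0},{"travel":[0,0,-0.8],"angular":[0,0,0],"claw":0},{"travel":[0,0,-0.8],"angular":[0,0,0],"claw":0},{"travel":[0,0,-0.8],"angular":[0,0,0],"claw":0},{"travel":[0,0,-0.5],"angular":[0,0,0],"claw":0},{"travel":[0,0,0],"angular":[0,0,0],"claw":0},{"travel":[0,0,0],"angular":[0,0,0],"claw":0},{"travel":[0,0,0],"angular":[0,0,0],"claw":0}]'
python3 - <<'E'
from h import *
import cv2
t=np.mean([manip.grab_frame("top").astype(float) for _ in range(5)],0)[:,:,::-1]
cv2.imwrite("pics/c7.png",np.clip(cv2.resize(t[160:290,260:440],None,fx=4,fy=4,interpolation=cv2.INTER_CUBIC)*1.4,0,255).astype(np.uint8))
E
```

```text
time_s: 14.32
position: [0.5252, -0.1179, 0.1591]
orientation: [-3.14, -0.0, 1.576]
force: [-0.3, 0.2, -0.1]
grip_width: 0.0
finger_force: 0.0
```

View pics/c7.png

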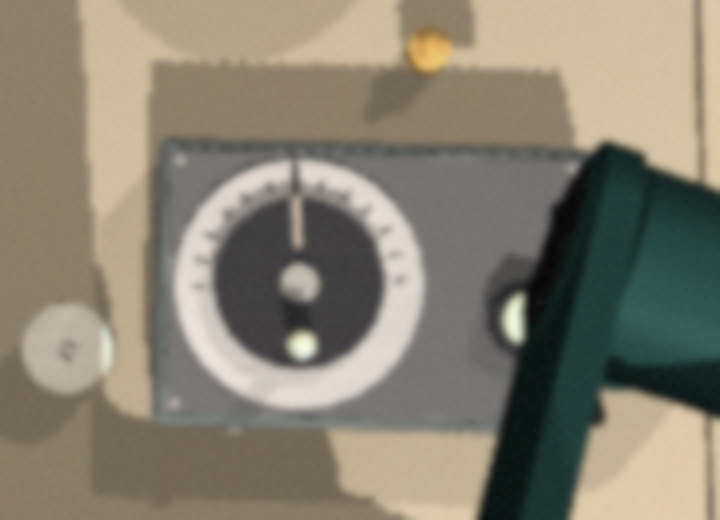

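The mark from (294,195) to (299,248) still lines up with the long line at (295,160–190). The jar and the weight are where they were, and the gripper is clear.

```bash
python3 -c "
from workcell import manip
print(manip.job_done())"
```

```text
the job is handed in; nothing more can be done
None
```

The job is handed in at about 14.6 s: the dial's index mark lines up with the long line to within about 0.01 rad by both cameras. The start button was then pressed to its stop (16 N) and released; the arm hid most of it afterwards, so I did not see it come up. The jar and weight were not moved, and I never went near the tin, though the arm hid it in the last picture.

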